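Uncover the capper's rotary height stop and hold it at the third click

TASK

Lift the dust cover off the bottle capper's rotary height stop and stand it mouth down on the bench, clear of the stop. Then grip the uncovered knob and turn it clockwise (seen from above) three clicks, to the third stop and not on towards the fourth, and finish while still holding the knob there: it springs back if let go. Leave the two juice bottles and the cap tub standing where they are.

Things in the scene. Friction and masses are not known exactly. Their poses are not given: they have to be found in the camera images.
- stop_base: Fixed grey round base of the rotary height stop: foot 140 mm across, 10 mm thick, then a drum 92 mm across. Origin: centre of its underside on the bench, on the vertical turret axis; z up. A dark steel post (16 x 22 mm, 62 mm high) at 64 mm along +x carries a finger reaching in over the turret's rim, its top 66 mm above the bench: +x points from the axis to that finger.
- turret (a joint): Turret angle in rad, growing clockwise seen from above; 0 = home end stop, where it starts. Stops (soft detents, felt as clicks) every 0.4 rad: first 0.4, second 0.8, third 1.2, fourth 1.6; hard limit 2.15. A return spring takes it back home when let go; the resisting torque rises and falls once per click: highest (0.24 N m) a quarter click past a stop, lowest (0.04 N m) a quarter click before the next.
- turret_disc (a point): Centre of the top face of the turret's aluminium disc (100 mm across), 48 mm above the bench; turns with it. Six upright steel pins (7 mm thick, 3 to 12 mm high, rising) stand on it at 44 mm radius, 0.4 rad apart. At home the shortest is under the base's finger; each click brings the next taller one there, so at the third stop the fourth shortest.
- knob_grip (a point): On the turret's axis, 85 mm above the bench, where to grip the black knob: an upright bar 46 mm long, 14 mm thick, from 58 to 102 mm above the bench, on a collar 42 mm across. Grip across the 14 mm, fingertips above 67 mm to clear finger and pins. The point's x axis lies along the bar (at home parallel to stop_base's x); a white line on top marks the +x end. Turns with the turret.
- cover: Loose grey plastic dust cover, about 90 g: an upturned cup 64 mm across at the mouth, 60 mm at the closed top, 72 mm high, wall 3 mm, with a round grip on top (24 mm across, 26 mm high; 98 mm in all). Origin: centre of its lower rim; z up. It starts on the turret disc over the knob, rim 48 mm above the bench, 4 to 6 mm clear of the bar's ends: lift straight up over 60 mm before moving sideways.
- cover_grip (a point): Middle of the round grip on top of the cover, on its axis, 87 mm above the cover's rim; grip 24 mm across in any direction.
- bottle_a: Closed juice bottle, 64 mm across, 176 mm high, 0.45 kg, standing on the bench, to be left alone. Origin: centre of its underside.
- bottle_b: Second closed juice bottle of the same shape and size, to be left alone. Origin: centre of its underside.
- cap_tub: Open white plastic bowl, 100 mm across, 60 mm high, to be left alone. Origin: centre of its underside.
Things that resemble listed ones, but are neither listed nor needed, are in the scene too. What is shaped like the cover but pink is not meant. There is more than one size of the stop_base; the one meant has the size given above.

How it is judged:
By the outcome, as a careful person would: the job done as asked, in the order asked, and still so for the second after the job is handed in, while the arm keeps its last pose, push and grip.
It also fails if it takes over 61 s, if anything falls off the work surface, if the arm or the gripper's body presses on something with over 40 N, if the wrist force passes 120 N, or if a joint passes its speed limit or range.

ROBOT

A 6-joint arm with a two-finger parallel gripper is mounted at the origin on the work surface. World frame = base frame: x ahead of the robot, y to its left, z up, the work surface at z = 0. Lengths are in mm, angles in rad, forces in N, time in s.
With the tool pointing down it reaches from about 350 to 875 mm from the base axis. Payload 4.2 kg.
Tool frame: the origin (TCP) lies at the very end of the fingers, on their centre line; the grasp point (between the pads) lies 19 mm behind it; z points along the fingers, y is the direction in which the jaws open and shut (so a half turn about z gives the same grasp; the last joint's range is limited). The gripper opens to 85 mm and grips with 20 to 120 N. Pads are 22 mm wide; open, the fingers measure 114 mm over their backs; the gripper's body (76 mm by 85 mm) begins 54 mm behind the grasp point. The pads swing forward as they close: fully open they stand 13 mm farther back than shut.
Start: joints at [1.537, 0.385, 0.008, 0, -1.194, -0.259], TCP at [180.364, 598.388, 231.312] pointing down, gripper open.
Joint ranges: [-3.14, 3.14], [-1.21, 2.06], [-1.07, 1.41], [-3.16, 2.05], [-2.99, -0.16], [-3.1, 3.1]. Speed limits (rad/s): [2.79, 2.79, 3.14, 3.14, 3.14, 3.14].

INTERFACE

Orientations are given as a unit quaternion [x, y, z, w].
In Python, from workcell import * gives the robot as it stands. The module is installed in compiled form; this text tells all that it offers.
- The arm moves only by the tool servo_tool, never from a script. Its argument "moves" is a list of rows, each a list of 6 numbers: the shift along the tool's x, y, z in m, then the turn, a rotation vector about the tool's x, y, z in rad. A call has 1 to 12 rows; each row shifts and turns the pose as measured when the row begins, along the tool's axes as they then stand; what a row does not reach is not made up. A row lasts 1/12 s, in which the tool goes at most 41.7 mm and 7.16 degrees, less where a joint would pass 70% of its speed; a pose out of reach is approached as far as the arm can. A call with a gripper value outside its range is refused whole. "gripper" is the finger opening in m, from 0 to 0.0854, set as the call begins (left out, the last holds). The fingers move at their own pace and stop on an object; the grip force is fixed at half the most. Time passes only in rows, so rows that do not move let the fingers close. It gives the time, the measured TCP pose, the force and the opening at its end, in the units of the state.
- sense(): the state, without advancing time (a new reading comes with each control period).
- capture(name): name is "scene" or "side" or "wrist"; returns (picture, depth): 480x640x3 uint8, red, green, blue; 480x640 float32, mm along the optical axis (not along the pixel's ray), 0 where there is no reading.
- calibration(name): a dict with "fx", "fy", "cx", "cy" (pixels), "eye" and "orientation" of the camera in the world. Camera axes: x right, y up, looking along -z (the intrinsics and any distortion apply to the point x, -y, -z); pixel columns grow to the right and rows downward; lengths in mm; the calibration is good to about 2 mm. A picture is of the moment at which its call begins: read the wrist's pose just before it. calibration takes no time and is no camera call; for the wrist camera it gives the pose at the moment of the call.
- job_done(): hands the job in, once; it reports no verdict.
The state is a dict: "clock": time; "qpos": joint angles; "joint_vel": joint speeds; "tau": joint torques, N m; "tool_pos": TCP position; "ee_rot": TCP orientation; "force": force on the tool from outside, world axes, zero at the start; "ft_torque": the same for the moment, N m; "finger_gap": opening from 0.0 (shut) to 1.0 (fully open).
Only numpy, scipy, OpenCV 4.12 (cv2) and the standard library are available. Lean on these libraries where they do the work, as an engineer would, in place of code of your own. Each camera call takes 0.05 s, during which the arm holds its last target. There are 200 camera calls.

## Working session

There is one attempt and no reset: what is moved stays moved. The work goes in short steps, Python scripts to look and compute and a tool call to move; the robot and the scene stay as the last step left them, time stands still between calls to the robot, and variables do not carry over. Pictures are saved under pics/ and viewed, about 8 in all and at most 12, crops included, and the job is handed in when it is done.

Besides the shell and the picture viewer there is one more tool, called in YAML: its name, and indented under it one key for each argument. servo_tool: Moves the arm, as the interface text tells. Its arguments: {"type":"object","properties":{"moves":{"type":"array","items":{"type":"array","items":{"type":"number"}}},"gripper":{"type":"number"}},"required":["moves"]}

```bash
mkdir -p pics; cat > h.py <<'E'
from workcell import *
import numpy as np, cv2
from scipy.spatial.transform import Rotation as R
def cap(n,f):
    c=calibration(n); s=sense(); p,d=capture(n); cv2.imwrite('pics/'+f+'.png',p[:,:,::-1]); np.savez('pics/'+f,p=p,d=d,**{k:np.array(v) for k,v in c.items() if k in('fx','fy','cx','cy','eye','orientation')}); return p,d,c
def world(c,u,v,d):
    q=np.stack([(u-c['cx'])/c['fx']*d,-(v-c['cy'])/c['fy']*d,-np.asarray(d)*1.0],-1)
    return R.from_quat(c['orientation']).apply(q.reshape(-1,3)).reshape(q.shape)+c['eye']
def cloud(c,d):
    v,u=np.mgrid[0:480,0:640]; return world(c,u,v,d.astype(float))
E
python3 - <<'E'
from h import *
print(sense())
for n in('scene','side','wrist'):
    p,d,c=cap(n,n+'0'); print(n,c)
E
```

```text
{'clock': 0.0, 'qpos': array([ 1.53658363e+00,  3.85553847e-01,  6.59465234e-03, -4.98523521e-04,
       -1.19396672e+00, -2.58596379e-01]), 'joint_vel': array([ 0.00013388, -0.00118037,  0.00218837,  0.00152887, -0.00028353,
        0.00014902]), 'tau': array([-5.04876625e-04, -3.92288053e+01,  1.88398844e+01,  4.18613479e+00,
       -4.64748373e-03,  7.47588871e-06]), 'tool_pos': array([180.21712481, 597.83856334, 230.21107414]), 'ee_rot': array([ 9.89287977e-01, -1.45972983e-01, -1.11007316e-04,  1.08403870e-03]), 'force': array([ 0.22227352, -0.51640524, -0.45819619]), 'ft_torque': array([-0.00867454,  0.02408962,  0.01309193]), 'finger_gap': 0.9991994889838707}
scene {'fx': 485.3816319534083, 'fy': 485.3816319534083, 'cx': 315.12184280442096, 'cy': 231.12974983596322, 'eye': array([1106.74042101, -647.06268767,  744.08718887]), 'orientation': array([0.4252388 , 0.16385728, 0.33367294, 0.82521823])}
side {'fx': 499.207238546412, 'fy': 499.207238546412, 'cx': 311.3868453520277, 'cy': 241.2672991160764, 'eye': array([ 367.84264739, -801.7927466 ,  887.90563275]), 'orientation': array([ 0.38579157, -0.03384727, -0.08893265,  0.91766563])}
wrist {'fx': 388.50541607224966, 'fy': 388.50541607224966, 'cx': 322.95314931649034, 'cy': 244.30194801960596, 'eye': array([247.36126886, 577.61416561, 373.20334308]), 'orientation': array([ 0.08487919, -0.11230157,  0.7949344 , -0.59013827])}
```

View pics/scene0.png

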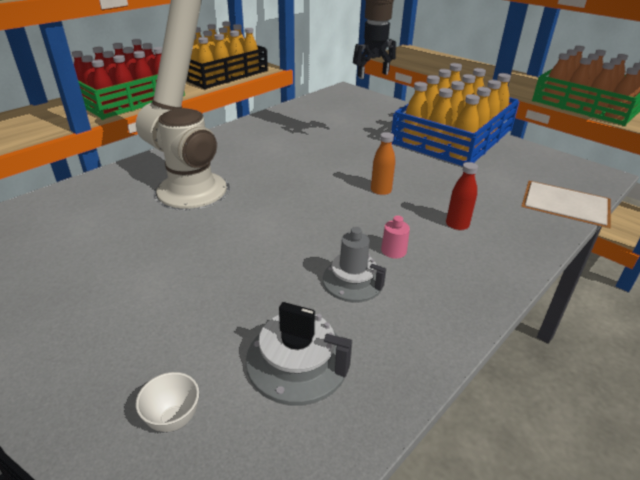

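View pics/side0.png

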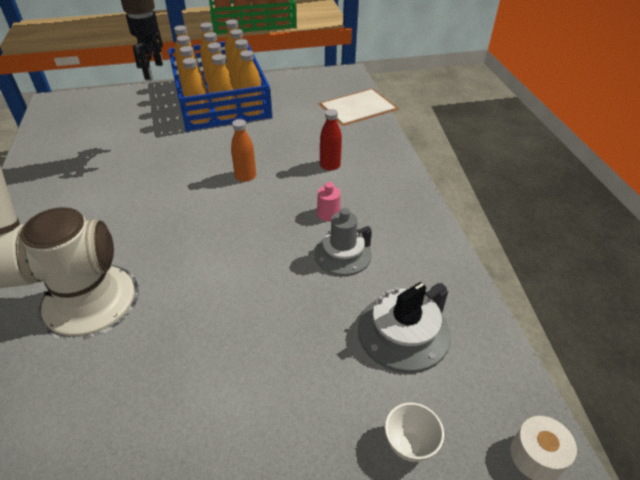

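The scene view shows two stops. The smaller, covered one has its grey cover at (355,250) and its foot at (353,277). The larger, uncovered one is at (298,350). The pink look-alike cover is at (396,238). The bottles are at (383,165) and (462,198), and the tub is at (168,402). The side view agrees: covered stop (343,250), decoy (405,325). I'll measure the feet to settle which stop is meant.

```bash
cat > m.py <<'E'
from h import *
for n,boxes in (('scene0',dict(cov=(315,225,392,303),big=(240,295,358,402),pink=(380,212,412,260),ba=(368,130,400,198),bb=(445,160,480,232),tub=(130,370,205,435))),('side0',dict(cov=(310,205,375,277),big=(352,280,455,372),pink=(315,180,343,222),ba=(228,118,260,184),bb=(318,108,345,172),tub=(380,400,450,465)))):
    z=dict(np.load('pics/'+n+'.npz')); W=cloud(z,z['d'])
    print(n,'bench z',np.median(W[300:340,150:220,2]))
    for k,(a,b,e,f) in boxes.items():
        P=W[b:f,a:e].reshape(-1,3); D=z['d'][b:f,a:e].ravel()>0; P=P[D]
        Q=P[(P[:,2]>6)]; print(k,'ext',Q.min(0).round(),Q.max(0).round())
        if k in('cov','big'):
            for lo,hi in((6,14),(43,53),(54,110),(110,118),(125,140),(140,152)):
                S=P[(P[:,2]>lo)&(P[:,2]<hi)]
                if len(S)>8:
                    (x,y),r=cv2.minEnclosingCircle(S[:,:2].astype(np.float32)); print('  ',lo,hi,len(S),round(x),round(y),'dia',round(2*r))
E
python3 m.py
python3 - <<'E'
import cv2
a=cv2.imread('pics/scene0.png')[210:320,300:420]; b=cv2.imread('pics/side0.png')[170:290,290:400]
a=cv2.resize(a,(400,400),interpolation=2);b=cv2.resize(b,(400,400),interpolation=2)
cv2.imwrite('pics/crop.png',cv2.hconcat([a,b]))
E
```

```text
scene0 bench z 0.48918645503823655
cov ext [530. -46.   6.] [672. 182. 148.]
   6 14 570 598 59 dia 210
   43 53 571 588 68 dia 192
   54 110 795 593 87 dia 193
   110 118 99 598 23 dia 65
   125 140 55 601 22 dia 22
   140 152 79 597 24 dia 25
big ext [ 577. -323.    6.] [770. -14. 145.]
   6 14 467 663 -168 dia 312
   43 53 157 712 -231 dia 147
   54 110 3620 687 -220 dia 171
   110 118 110 674 -229 dia 64
   125 140 255 673 -227 dia 64
   140 152 246 673 -227 dia 61
pink ext [568. 151.   6.] [631. 216. 101.]
ba ext [175. 361.   6.] [429. 718. 180.]
bb ext [436. 367.   6.] [683. 757. 179.]
tub ext [ 557. -506.    6.] [ 657. -407.   63.]
side0 bench z 0.5795883154092394
cov ext [530. -47.   6.] [671. 186. 150.]
   6 14 552 592 67 dia 230
   43 53 562 592 74 dia 202
   54 110 574 596 73 dia 169
   110 118 90 598 22 dia 62
   125 140 43 598 19 dia 21
   140 152 72 597 21 dia 28
big ext [ 574. -324.    6.] [ 814. -115.  146.]
   6 14 384 704 -202 dia 276
   43 53 98 690 -224 dia 165
   54 110 3045 688 -223 dia 173
   110 118 64 670 -232 dia 61
   125 140 163 672 -229 dia 66
   140 152 208 671 -225 dia 63
pink ext [566.  13.   6.] [629. 297. 149.]
ba ext [362. 361.   6.] [471. 717. 180.]
bb ext [619. 365.   6.] [765. 719. 180.]
tub ext [ 558. -507.    6.] [ 657. -406.   65.]
```

View pics/crop.png

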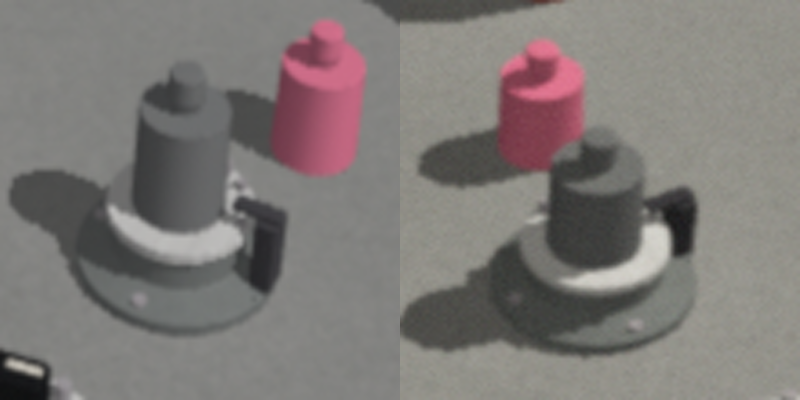

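The crop confirms the choice. The grey cover sits on the stop whose foot measures about 141 mm (x 530 to 671), with its axis near (598, 22) and the cap top at z = 146. The larger stop (about 200 mm) is the decoy. Next I'll get the finger direction and the relative move.

```bash
cat >> h.py <<'E'
def rel(target,yawdir=None):
    s=sense(); r=R.from_quat(s['ee_rot']); print('tcp',s['tool_pos'].round(1),'q',s['qpos'].round(2),'F',s['force'].round(1),'T',s['ft_torque'].round(2),'gap',round(s['finger_gap'],3),'t',s['clock'])
    print('axes x',r.as_matrix()[:,0].round(3),'y',r.as_matrix()[:,1].round(3),'z',r.as_matrix()[:,2].round(4))
    print('shift(tool,mm)',r.inv().apply(np.array(target)-s['tool_pos']).round(1))
    if yawdir is not None: # want tool y along world angle yawdir (mod pi), tool z down
        best=[]
        for a in(yawdir,yawdir+np.pi):
            y=np.array([np.cos(a),np.sin(a),0]);z=np.array([0,0,-1.]);x=np.cross(y,z)
            best.append((r.inv()*R.from_matrix(np.stack([x,y,z],1))).as_rotvec())
        print('rotvec options',[b.round(3) for b in best])
E
python3 - <<'E'
from h import *
for n in('scene0','side0'):
    z=dict(np.load('pics/'+n+'.npz')); W=cloud(z,z['d']); p=z['p']
    r=np.hypot(W[...,0]-598,W[...,1]-22); m=(W[...,2]>25)&(W[...,2]<70)&(r>54)&(r<80)&(p.max(2)<75)
    q=W[m]; c=q.mean(0); print(n,m.sum(),c.round(),np.arctan2(c[1]-22,c[0]-598), q[q[:,2]>62].mean(0).round(1))
rel([598,22,230])
E
```

```text
scene0 159 [664.  34.  49.] 0.18143045459950083 [660.5  37.5  64.8]
side0 113 [660.  34.  51.] 0.19038381493993656 [658.7  37.2  65.7]
tcp [180.3 598.  230.5] q [ 1.54  0.39  0.01 -0.   -1.19 -0.26] F [-0.7 -0.1 -0.7] T [ 0.02 -0.01  0.  ] gap 1.004 t 0.15
axes x [ 0.957 -0.289  0.   ] y [-0.289 -0.957  0.002] z [-4.0e-04 -1.6e-03 -1.0e+00]
shift(tool,mm) [566.3 430.8   1.2]
```

servo_tool:
  moves:
    - [0.031, 0.024, 0, 0, 0, -0.02]
    - [0.032, 0.023, 0, 0, 0, -0.02]
    - [0.032, 0.023, 0, 0, 0, -0.02]
    - [0.032, 0.023, 0, 0, 0, -0.02]
    - [0.032, 0.023, 0, 0, 0, -0.02]
    - [0.032, 0.023, 0, 0, 0, -0.02]
    - [0.032, 0.023, 0, 0, 0, -0.02]
    - [0.032, 0.023, 0, 0, 0, -0.02]
    - [0.032, 0.023, 0, 0, 0, -0.02]
    - [0.032, 0.022, 0, 0, 0, -0.02]
  gripper: 0.06

```text
clock: 0.98
tool_pos: [451.3, 302.5, 226.9]
ee_rot: [0.999, -0.034, -0.001, 0.003]
force: [0.3, 0.9, 0.5]
finger_gap: 0.702
```

```bash
python3 -c "
from h import *
rel([598,22,230],-1.35)"
```

```text
tcp [451.3 302.5 226.9] q [ 0.89  0.25 -0.2   0.   -1.13  0.61] F [0.3 0.9 0.5] T [ 0.12 -0.08  0.  ] gap 0.702 t 0.9833
axes x [ 0.998 -0.069 -0.003] y [-0.069 -0.998  0.006] z [-0.0031 -0.0056 -1.    ]
shift(tool,mm) [165.6 269.8  -2. ]
rotvec options [array([ 0.005,  0.004, -0.289]), array([ 0.005, -0.008,  2.852])]
```

servo_tool:
  moves:
    - [0.015, 0.03, 0, 0, 0, -0.03]
    - [0.016, 0.03, 0, 0, 0, -0.03]
    - [0.017, 0.03, 0, 0, 0, -0.03]
    - [0.018, 0.03, 0, 0, 0, -0.03]
    - [0.019, 0.03, 0, 0, 0, -0.03]
    - [0.02, 0.029, 0, 0, 0, -0.03]
    - [0.021, 0.029, 0, 0, 0, -0.03]
    - [0.022, 0.028, 0, 0, 0, -0.03]
    - [0.022, 0.026, 0, 0, 0, -0.03]
    - [0, 0, 0, 0, 0, 0]

```text
clock: 1.82
tool_pos: [643.2, 33.0, 224.3]
ee_rot: [0.995, 0.104, -0.004, 0.003]
force: [0.9, 0.6, 0.2]
finger_gap: 0.703
```

```bash
python3 - <<'E'
from h import *
rel([598,22,230],-1.35)
p,d,c=cap('wrist','wrist1'); W=cloud(c,d)
r=np.hypot(W[...,0]-598,W[...,1]-22)
for lo,hi,rm in((114,126,40),(138,155,25)):
    m=(W[...,2]>lo)&(W[...,2]<hi)&(r<rm)&(d>0)
    if m.sum()>10:
        (x,y),rr=cv2.minEnclosingCircle(W[m][:,:2].astype(np.float32)); v,u=np.nonzero(m); print(lo,m.sum(),x,y,2*rr,'z',np.median(W[m][:,2]),'px',u.mean(),v.mean())
E
```

```text
tcp [643.2  33.  224.3] q [ 0.3   0.43  0.05  0.01 -1.21  1.47] F [0.9 0.6 0.2] T [ 0.04 -0.05  0.03] gap 0.703 t 1.8167
axes x [ 0.978  0.207 -0.009] y [ 0.207 -0.978  0.006] z [-0.0073 -0.0077 -0.9999]
shift(tool,mm) [-46.5   1.5  -5.3]
rotvec options [array([ 0.006,  0.009, -0.012]), array([ 0.014, -0.009,  3.129])]
114 4133 596.666015625 24.02206802368164 61.222774505615234 z 120.33993022227699 px 321.6310186305347 298.404064843939
138 1119 597.17822265625 23.520103454589844 24.232053756713867 z 146.11538856728853 px 321.65951742627345 320.7059874888293
```

View pics/wrist1.png

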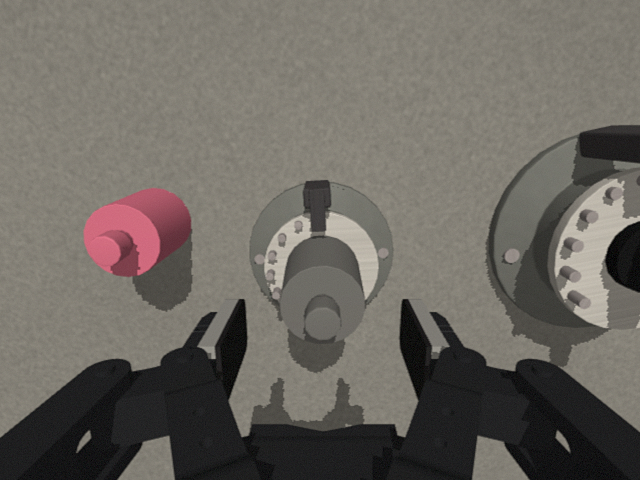

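The wrist view shows the grey cap at (322,320) between the open jaws, the base finger at (317,205) straight along tool +x, and the pink decoy at (130,240), clear of the jaws. The fitted cover axis is (597, 23.7).

servo_tool:
  moves:
    - [-0.024, 0, 0, 0.006, 0.009, -0.01]
    - [-0.024, 0, 0, 0, 0, 0]
    - [0, 0, 0.025, 0, 0, 0]
    - [0, 0, 0.025, 0, 0, 0]
    - [0, 0, 0, 0, 0, 0]

```text
clock: 2.28
tool_pos: [590.2, 25.2, 172.1]
ee_rot: [0.994, 0.108, -0.001, -0.001]
force: [-0.3, 0.9, -0.7]
finger_gap: 0.706
```

```bash
python3 -c "
from h import *
rel([597,23.7,123.5],-1.35)"
```

```text
tcp [590.2  25.2 172.1] q [ 0.32  0.38 -0.16 -0.   -1.04  1.47] F [-0.3  0.9 -0.7] T [-0.01  0.08  0.04] gap 0.706 t 2.2833
axes x [ 0.977  0.215 -0.002] y [ 0.215 -0.977 -0.003] z [-0.0025  0.0022 -1.    ]
shift(tool,mm) [ 6.4  3.1 48.5]
rotvec options [array([-0.003,  0.002, -0.005]), array([3.000e-03, 4.000e-03, 3.137e+00])]
```

servo_tool:
  moves:
    - [0.006, 0.003, 0.01, 0, 0, 0]
    - [0, 0, 0.01, 0, 0, 0]
    - [0, 0, 0.01, 0, 0, 0]
    - [0, 0, 0.008, 0, 0, 0]
    - [0, 0, 0.002, 0, 0, 0]
    - [0, 0, 0, 0, 0, 0]

```text
clock: 2.78
tool_pos: [598.4, 25.9, 131.1]
ee_rot: [0.994, 0.11, 0.001, -0.001]
force: [0.4, 0.0, 0.3]
finger_gap: 0.704
```

```bash
python3 -c "
from h import *
rel([597,23.7,123.5],-1.35)"
```

```text
tcp [598.4  25.9 131.1] q [ 0.31  0.43 -0.19 -0.   -0.95  1.48] F [0.4 0.  0.3] T [-0.   -0.05 -0.  ] gap 0.704 t 2.7833
axes x [0.976 0.218 0.001] y [ 0.218 -0.976 -0.002] z [ 9.0e-04  2.2e-03 -1.0e+00]
shift(tool,mm) [-1.8  1.9  7.6]
rotvec options [array([-0.002, -0.001, -0.001]), array([-2.00e-03,  3.00e-03,  3.14e+00])]
```

servo_tool:
  moves:
    - [-0.002, 0.002, 0.004, 0, 0, 0]
    - [0, 0, 0.003, 0, 0, 0]
    - [0, 0, 0, 0, 0, 0]

```text
clock: 3.03
tool_pos: [597.5, 23.5, 124.1]
ee_rot: [0.994, 0.11, 0.001, -0.001]
force: [-1.3, 0.2, 0.2]
finger_gap: 0.701
```

servo_tool:
  moves:
    - [0, 0, 0, 0, 0, 0]
    - [0, 0, 0, 0, 0, 0]
    - [0, 0, 0, 0, 0, 0]
    - [0, 0, 0, 0, 0, 0]
    - [0, 0, 0, 0, 0, 0]
    - [0, 0, 0, 0, 0, 0]
    - [0, 0, 0, 0, 0, 0]
    - [0, 0, 0, 0, 0, 0]
  gripper: 0.01

```text
clock: 3.7
tool_pos: [597.9, 23.4, 125.1]
ee_rot: [0.994, 0.109, 0.002, -0.001]
force: [-0.0, 0.4, -1.0]
finger_gap: 0.254
```

```bash
python3 -c "
from h import *
rel([597,23.7,220],-1.35)"
```

```text
tcp [597.9  23.4 125.1] q [ 0.31  0.43 -0.21 -0.   -0.93  1.48] F [-0.   0.4 -1. ] T [ 0.04 -0.04 -0.05] gap 0.254 t 3.7
axes x [0.976 0.217 0.005] y [ 0.217 -0.976 -0.002] z [ 0.0043  0.0031 -1.    ]
shift(tool,mm) [ -0.4  -0.7 -94.9]
rotvec options [array([-0.002, -0.005, -0.002]), array([-8.00e-03,  3.00e-03,  3.14e+00])]
```

servo_tool:
  moves:
    - [0, 0, 0, 0, 0, 0]
    - [0, 0, 0, 0, 0, 0]
    - [0, 0, -0.006, 0, 0, 0]
    - [0, 0, -0.01, 0, 0, 0]
    - [0, 0, -0.012, 0, 0, 0]
    - [0, 0, -0.012, 0, 0, 0]
    - [0, 0, -0.012, 0, 0, 0]
    - [0, 0, -0.012, 0, 0, 0]

```text
clock: 4.37
tool_pos: [595.9, 22.9, 191.3]
ee_rot: [0.994, 0.109, -0.001, -0.001]
force: [-0.6, 0.0, -1.6]
finger_gap: 0.253
```

```bash
python3 -c "
from h import *
rel([597,23.7,220],-1.35)"
```

```text
tcp [595.9  22.9 191.3] q [ 0.31  0.37 -0.12 -0.   -1.08  1.48] F [-0.6  0.  -1.6] T [-0.06 -0.02  0.01] gap 0.253 t 4.3667
axes x [ 0.976  0.217 -0.002] y [ 0.217 -0.976 -0.002] z [-0.0021  0.0017 -1.    ]
shift(tool,mm) [  1.2  -0.6 -28.7]
rotvec options [array([-0.002,  0.002, -0.002]), array([3.00e-03, 3.00e-03, 3.14e+00])]
```

servo_tool:
  moves:
    - [0, 0, -0.012, 0, 0, 0]
    - [0, 0, -0.008, 0, 0, 0]
    - [-0.01, 0, 0, 0, 0, 0]
    - [-0.025, 0, 0, 0, 0, 0]
    - [-0.03, 0, 0, 0, 0, 0]
    - [-0.03, 0, 0, 0, 0, 0]
    - [-0.03, 0, 0, 0, 0, 0]
    - [-0.018, 0, 0, 0, 0, 0]
    - [-0.01, 0, 0.01, 0, 0, 0]
    - [0, 0, 0.02, 0, 0, 0]
    - [0, 0, 0.02, 0, 0, 0]
    - [0, 0, 0, 0, 0, 0]

```text
clock: 5.37
tool_pos: [432.3, -13.9, 164.4]
ee_rot: [0.994, 0.108, 0.003, -0.003]
force: [-0.5, -0.4, -1.1]
finger_gap: 0.257
```

```bash
python3 - <<'E'
from h import *
rel([440,-12,79],-1.35)
p,d,c=cap('side','side1')
cv2.imwrite('pics/s1.png',cv2.resize(p[170:400,150:470,::-1],(640,460),interpolation=2))
E
```

```text
tcp [432.3 -13.9 164.4] q [ 0.34  0.12 -0.54 -0.   -0.9   1.45] F [-0.5 -0.4 -1.1] T [-0.04  0.14  0.01] gap 0.257 t 5.3667
axes x [0.977 0.215 0.006] y [ 0.215 -0.977 -0.005] z [ 0.0053  0.006  -1.    ]
shift(tool,mm) [ 7.4  0.2 85.5]
rotvec options [array([-0.005, -0.006, -0.004]), array([-0.01 ,  0.007,  3.138])]
```

View pics/s1.png

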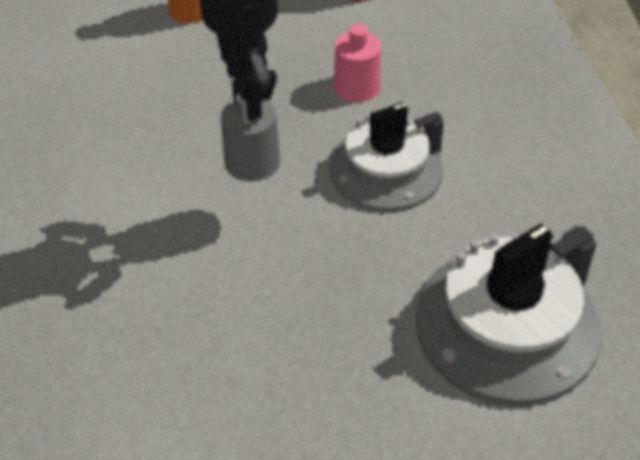

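The cover hangs in the jaws at (250,140), and the knob is bare at (388,130), untouched. Now lowering the cover.

servo_tool:
  moves:
    - [0.007, 0, 0.02, -0.005, -0.006, 0]
    - [0, 0, 0.02, 0, 0, 0]
    - [0, 0, 0.015, 0, 0, 0]
    - [0, 0, 0.01, 0, 0, 0]
    - [0, 0, 0.004, 0, 0, 0]
    - [0, 0, 0, 0, 0, 0]

```text
clock: 5.92
tool_pos: [446.3, -11.3, 101.9]
ee_rot: [0.994, 0.11, 0.008, 0.0]
force: [0.2, -0.1, -0.3]
finger_gap: 0.256
```

```bash
python3 -c "
from h import *
rel([440,-12,78],-1.35)"
```

```text
tcp [446.3 -11.3 101.9] q [ 0.34  0.23 -0.61  0.01 -0.72  1.44] F [ 0.2 -0.1 -0.3] T [-0.02  0.03  0.  ] gap 0.256 t 5.9167
axes x [0.976 0.219 0.016] y [ 0.219 -0.976  0.003] z [ 0.0163  0.001  -0.9999]
shift(tool,mm) [-6.6 -0.8 23.8]
rotvec options [array([ 0.003, -0.016, -0.   ]), array([-0.025, -0.004,  3.141])]
```

servo_tool:
  moves:
    - [0, 0, 0.008, 0.002, -0.012, 0]
    - [0, 0, 0.006, 0, 0, 0]
    - [0, 0, 0.004, 0, 0, 0]
    - [0, 0, 0.001, 0, 0, 0]
    - [0, 0, 0, 0, 0, 0]

```text
clock: 6.33
tool_pos: [449.3, -10.6, 84.4]
ee_rot: [0.994, 0.11, 0.005, -0.0]
force: [0.1, 0.4, -0.7]
finger_gap: 0.256
```

```bash
python3 -c "
from h import *
rel([440,-12,78],-1.35)"
```

```text
tcp [449.3 -10.6  84.4] q [ 0.34  0.26 -0.61  0.   -0.68  1.45] F [ 0.1  0.4 -0.7] T [-0.02  0.08  0.02] gap 0.256 t 6.3333
axes x [0.976 0.219 0.01 ] y [ 0.219 -0.976  0.   ] z [ 0.0095  0.0017 -1.    ]
shift(tool,mm) [-9.5 -0.7  6.3]
rotvec options [array([ 0.  , -0.01,  0.  ]), array([ 1.500e-02,  1.000e-03, -3.141e+00])]
```

servo_tool:
  moves:
    - [0, 0, 0.003, 0, -0.01, 0]
    - [0, 0, 0.003, 0, 0, 0]
    - [0, 0, 0.001, 0, 0, 0]
    - [0, 0, 0, 0, 0, 0]
    - [0, 0, 0, 0, 0, 0]

```text
clock: 6.75
tool_pos: [449.8, -10.5, 77.2]
ee_rot: [0.994, 0.11, -0.0, 0.0]
force: [-0.3, 0.2, 0.3]
finger_gap: 0.254
```

```bash
python3 -c "
from h import *
rel([440,-12,77],-1.35)"
```

```text
tcp [449.8 -10.5  77.2] q [ 0.34  0.28 -0.61  0.   -0.68  1.45] F [-0.3  0.2  0.3] T [-0.02 -0.04  0.01] gap 0.254 t 6.75
axes x [ 0.976  0.22  -0.   ] y [ 0.22  -0.976  0.   ] z [-1.e-04 -5.e-04 -1.e+00]
shift(tool,mm) [-9.9 -0.7  0.2]
rotvec options [array([0.   , 0.   , 0.001]), array([-0.000e+00,  1.000e-03, -3.141e+00])]
```

servo_tool:
  moves:
    - [0, 0, 0.0015, 0, 0, 0]
    - [0, 0, 0, 0, 0, 0]
    - [0, 0, 0, 0, 0, 0]

```text
clock: 7.0
tool_pos: [450.5, -10.6, 77.9]
ee_rot: [0.994, 0.111, 0.001, 0.001]
force: [-0.2, -0.4, -1.6]
finger_gap: 0.25
```

servo_tool:
  moves:
    - [0, 0, 0.002, 0, 0, 0]
    - [0, 0, 0.0015, 0, 0, 0]
    - [0, 0, 0, 0, 0, 0]

```text
clock: 7.25
tool_pos: [451.5, -10.7, 77.5]
ee_rot: [0.994, 0.112, 0.002, 0.001]
force: [-0.8, -0.1, -1.5]
finger_gap: 0.256
```

servo_tool:
  moves:
    - [0, 0, 0, 0, 0, 0]

```text
clock: 7.33
tool_pos: [451.7, -10.6, 77.7]
ee_rot: [0.994, 0.112, 0.002, 0.001]
force: [-0.2, -0.2, -0.5]
finger_gap: 0.255
```

servo_tool:
  moves:
    - [0, 0, 0.004, 0, 0, 0]
    - [0, 0, 0.003, 0, 0, 0]

```text
clock: 7.5
tool_pos: [453.6, -11.0, 77.0]
ee_rot: [0.993, 0.115, 0.003, 0.003]
force: [-12.3, 3.3, 36.6]
finger_gap: 0.256
```

```bash
python3 - <<'E'
from h import *
rel([450,-11,77],-1.35)
p,d,c=cap('side','side2'); W=cloud(c,d)
m=(np.hypot(W[...,0]-450,W[...,1]+11)<33)&(W[...,2]>3)&(W[...,2]<110)&(d>0)
P=W[m]; h=P[(P[:,2]>66)&(P[:,2]<80)]; print('side: top plane z',np.percentile(P[:,2],[1,50,80,90,95]).round(1), len(P))
cv2.imwrite('pics/s2.png',cv2.resize(p[190:300,220:330,::-1],(500,500),interpolation=2))
E
```

```text
tcp [453.6 -11.   77. ] q [ 0.34  0.28 -0.61  0.01 -0.67  1.45] F [-12.3   3.3  36.6] T [ 1.36  3.8  -0.06] gap 0.256 t 7.5
axes x [0.974 0.228 0.006] y [ 0.228 -0.974  0.006] z [ 0.007  -0.0047 -1.    ]
shift(tool,mm) [-3.5 -0.8 -0. ]
rotvec options [array([ 0.006, -0.006,  0.009]), array([ 0.009,  0.01 , -3.133])]
side: top plane z [ 4.2 62.3 73.8 91.4 99.2] 863
```

View pics/s2.png

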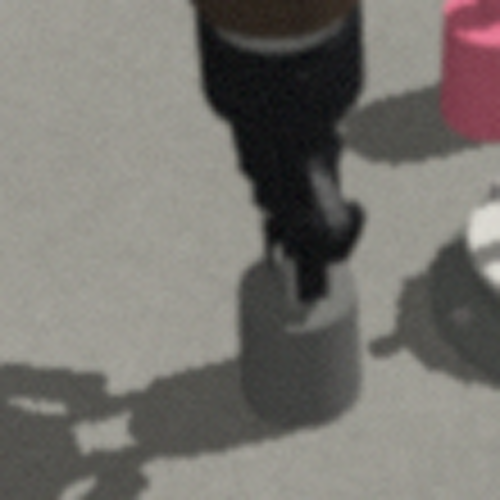

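The cover is on the bench: its rim at (300,420) meets its own shadow, and the force reads 37 N down. I'll ease off a little and open.

servo_tool:
  moves:
    - [0, 0, -0.001, 0, 0, 0]
    - [0, 0, 0, 0, 0, 0]

```text
clock: 7.72
tool_pos: [454.0, -10.6, 79.5]
ee_rot: [0.993, 0.115, 0.005, 0.002]
force: [-0.3, 0.7, -1.5]
finger_gap: 0.253
```

servo_tool:
  moves:
    - [0, 0, 0, 0, 0, 0]
    - [0, 0, 0, 0, 0, 0]
    - [0, 0, 0, 0, 0, 0]
    - [0, 0, 0, 0, 0, 0]
    - [0, 0, 0, 0, 0, 0]
  gripper: 0.05

```text
clock: 8.13
tool_pos: [453.5, -10.8, 77.3]
ee_rot: [0.993, 0.114, 0.003, 0.003]
force: [-0.0, -0.1, -0.7]
finger_gap: 0.584
```

servo_tool:
  moves:
    - [0, 0, -0.01, 0, 0, 0]
    - [0, 0, -0.02, 0, 0, 0]
    - [0, 0, -0.025, 0, 0, 0]
    - [0, 0, -0.025, 0, 0, 0]
    - [0, 0, -0.02, 0, 0, 0]
    - [0, 0, 0, 0, 0, 0]

```text
clock: 8.63
tool_pos: [451.1, -11.2, 177.9]
ee_rot: [0.993, 0.114, -0.002, 0.004]
force: [0.5, -0.2, 0.4]
finger_gap: 0.585
```

```bash
python3 - <<'E'
from h import *
rel([597.3,23.6,160],0.22-np.pi/2)
E
```

```text
tcp [451.1 -11.2 177.9] q [ 0.34  0.14 -0.48  0.01 -0.96  1.45] F [ 0.5 -0.2  0.4] T [-0.01 -0.09  0.06] gap 0.585 t 8.6333
axes x [ 0.974  0.227 -0.005] y [ 0.227 -0.974  0.007] z [-0.0029 -0.0081 -1.    ]
shift(tool,mm) [150.3  -0.9  17.2]
rotvec options [array([0.007, 0.005, 0.009]), array([-0.007,  0.011, -3.133])]
```

servo_tool:
  moves:
    - [0.02, 0, 0, 0.007, 0.005, 0]
    - [0.03, 0, 0, 0, 0, 0]
    - [0.025, 0, 0, 0, 0, 0]
    - [0.01, 0, 0, 0, 0, 0]
    - [0, 0, 0, 0, 0, 0]

```text
clock: 9.05
tool_pos: [535.1, 8.4, 176.8]
ee_rot: [0.994, 0.114, 0.0, -0.001]
force: [-0.9, 0.1, -0.0]
finger_gap: 0.587
```

```bash
python3 - <<'E'
from h import *
p,d,c=cap('wrist','wrist2'); W=cloud(c,d)
r=np.hypot(W[...,0]-597,W[...,1]-24)
m=(W[...,2]>97)&(W[...,2]<107)&(r<35)&(d>0)
q=W[m][:,:2].astype(np.float32); (x,y),s,a=cv2.minAreaRect(q); print('bar',m.sum(),x,y,s,a, 'zmed',np.median(W[m][:,2]))
b=cv2.boxPoints(((x,y),s,a)); e=b[1]-b[0]; f=b[2]-b[1]; L=e if np.hypot(*e)>np.hypot(*f) else f; ang=np.arctan2(L[1],L[0]); ang=(ang+np.pi/2)%np.pi-np.pi/2; print('angle',ang)
rel([x,y,110],ang-np.pi/2)
E
```

```text
bar 2179 598.1112670898438 24.37425422668457 (45.8345832824707, 14.007559776306152) 14.853522300720215 zmed 102.0203859364741
angle 0.2592429
tcp [533.9   8.2 176.5] q [ 0.32  0.28 -0.29 -0.   -1.    1.48] F [ 0.1 -0.8  0.5] T [-0.03 -0.08  0.01] gap 0.585 t 9.1
axes x [ 0.974  0.226 -0.001] y [ 0.226 -0.974 -0.002] z [-0.0011  0.0018 -1.    ]
shift(tool,mm) [66.2 -1.2 66.5]
rotvec options [array([-0.002,  0.001, -0.032]), array([1.00e-03, 3.00e-03, 3.11e+00])]
```

View pics/wrist2.png

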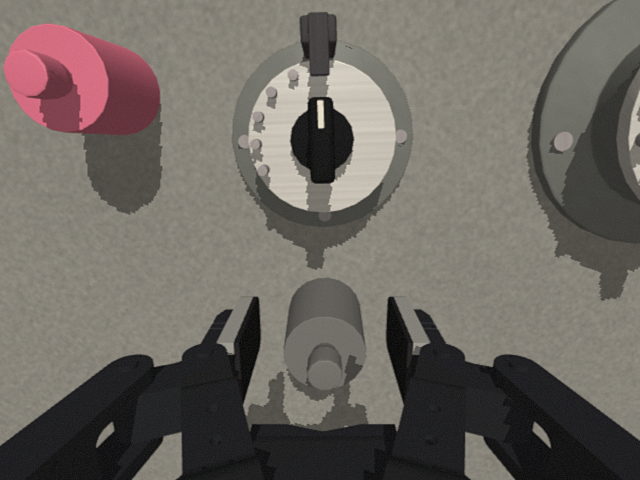

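The knob bar is at (321,140), aligned with the jaws, with its white line towards the finger. The measured bar is 45.8 x 14.0 mm at angle 0.259, centred at (598.1, 24.4). The cover stands at (325,335). Going to the knob.

servo_tool:
  moves:
    - [0.02, -0.001, 0, 0, 0, -0.03]
    - [0.025, 0, 0, 0, 0, 0]
    - [0.012, 0, 0, 0, 0, 0]
    - [0.006, 0, 0.01, 0, 0, 0]
    - [0, 0, 0.02, 0, 0, 0]
    - [0, 0, 0.015, 0, 0, 0]
    - [0, 0, 0.002, 0, 0, 0]
    - [0, 0, 0, 0, 0, 0]
  gripper: 0.045

```text
clock: 9.77
tool_pos: [584.3, 22.8, 122.1]
ee_rot: [0.992, 0.128, -0.008, -0.001]
force: [-0.6, -0.2, -0.2]
finger_gap: 0.523
```

```bash
python3 - <<'E'
from h import *
rel([598.1,24.4,70],0.259-np.pi/2)
E
```

```text
tcp [584.3  22.8 122.1] q [ 0.31  0.42 -0.23 -0.01 -0.94  1.52] F [-0.6 -0.2 -0.2] T [-0.08  0.01  0.  ] gap 0.523 t 9.7667
axes x [ 0.967  0.253 -0.015] y [ 0.253 -0.967 -0.005] z [-0.0158  0.001  -0.9999]
shift(tool,mm) [14.5  2.2 51.9]
rotvec options [array([-0.005,  0.015, -0.003]), array([0.024, 0.008, 3.139])]
```

servo_tool:
  moves:
    - [0.012, 0.002, 0, -0.004, 0.012, 0]
    - [0.003, 0, 0.004, 0, 0, 0]
    - [0, 0, 0.01, 0, 0, 0]
    - [0, 0, 0.008, 0, 0, 0]
    - [0, 0, 0, 0, 0, 0]

```text
clock: 10.18
tool_pos: [600.4, 24.7, 100.2]
ee_rot: [0.992, 0.128, 0.001, -0.0]
force: [-0.9, -0.7, 0.3]
finger_gap: 0.528
```

```bash
python3 - <<'E'
from h import *
rel([598.1,24.4,70],0.259-np.pi/2)
E
```

```text
tcp [600.4  24.7 100.2] q [ 0.31  0.46 -0.22 -0.   -0.88  1.52] F [-0.9 -0.7  0.3] T [-0.01  0.1  -0.01] gap 0.528 t 10.1833
axes x [0.967 0.253 0.001] y [ 0.253 -0.967 -0.001] z [ 0.0012  0.001  -1.    ]
shift(tool,mm) [-2.3 -0.3 30.2]
rotvec options [array([-0.001, -0.001, -0.003]), array([-2.000e-03,  1.000e-03,  3.139e+00])]
```

servo_tool:
  moves:
    - [-0.002, 0, 0.008, 0, 0, 0]
    - [0, 0, 0.008, 0, 0, 0]
    - [0, 0, 0.006, 0, 0, 0]
    - [0, 0, 0.003, 0, 0, 0]
    - [0, 0, 0, 0, 0, 0]

```text
clock: 10.6
tool_pos: [597.7, 23.9, 72.0]
ee_rot: [0.992, 0.128, 0.0, -0.0]
force: [-0.2, -0.5, 0.1]
finger_gap: 0.524
```

```bash
python3 - <<'E'
from h import *
rel([598.1,24.4,70],0.259-np.pi/2)
E
```

```text
tcp [597.7  23.9  72. ] q [ 0.31  0.49 -0.26 -0.   -0.82  1.52] F [-0.2 -0.5  0.1] T [ 0.04  0.03 -0.01] gap 0.524 t 10.6
axes x [0.967 0.253 0.   ] y [ 0.253 -0.967 -0.001] z [ 2.e-04  7.e-04 -1.e+00]
shift(tool,mm) [ 0.5 -0.4  2. ]
rotvec options [array([-0.001, -0.   , -0.003]), array([-1.000e-03,  1.000e-03,  3.139e+00])]
```

servo_tool:
  moves:
    - [0, 0, 0.001, 0, 0, 0]
    - [0, 0, 0, 0, 0, 0]
    - [0, 0, 0, 0, 0, 0]
    - [0, 0, 0, 0, 0, 0]
    - [0, 0, 0, 0, 0, 0]
    - [0, 0, 0, 0, 0, 0]
    - [0, 0, 0, 0, 0, 0]
    - [0, 0, 0, 0, 0, 0]
  gripper: 0.0

```text
clock: 11.27
tool_pos: [597.8, 24.0, 70.9]
ee_rot: [0.992, 0.128, 0.0, -0.0]
force: [-1.1, 0.3, -1.9]
finger_gap: 0.153
```

```bash
python3 - <<'E'
from h import *
rel([598.1,24.4,71],0.259-np.pi/2)
E
```

```text
tcp [597.8  24.   70.9] q [ 0.31  0.5  -0.26 -0.   -0.82  1.52] F [-1.1  0.3 -1.9] T [-0.05 -0.05  0.11] gap 0.153 t 11.2667
axes x [0.967 0.255 0.   ] y [ 0.255 -0.967 -0.   ] z [ 4.e-04  5.e-04 -1.e+00]
shift(tool,mm) [ 0.4 -0.3 -0.1]
rotvec options [array([-0.   , -0.   , -0.001]), array([-1.00e-03,  1.00e-03,  3.14e+00])]
```

Gripped (about 13 mm). Turning clockwise, which is +tool z, in stages. The first stage is about 0.6 rad.

servo_tool:
  moves:
    - [0, 0, 0, 0, 0, 0.06]
    - [0, 0, 0, 0, 0, 0.08]
    - [0, 0, 0, 0, 0, 0.08]
    - [0, 0, 0, 0, 0, 0.08]
    - [0, 0, 0, 0, 0, 0.08]
    - [0, 0, 0, 0, 0, 0.08]
    - [0, 0, 0, 0, 0, 0.04]
    - [0, 0, 0, 0, 0, 0]

```text
clock: 11.93
tool_pos: [597.8, 24.7, 70.9]
ee_rot: [0.991, -0.132, 0.0, -0.0]
force: [-0.2, 0.0, -2.1]
finger_gap: 0.152
```

```bash
python3 - <<'E'
from h import *
rel([598.1,24.4,71],0.259-np.pi/2-1.2)
E
```

```text
tcp [597.8  24.7  70.9] q [ 0.31  0.5  -0.26 -0.   -0.82  1.  ] F [-0.2  0.  -2.1] T [-0.15 -0.04  0.18] gap 0.152 t 11.9333
axes x [ 0.965 -0.261  0.   ] y [-0.261 -0.965 -0.001] z [ 5.e-04  7.e-04 -1.e+00]
shift(tool,mm) [ 0.4  0.2 -0.1]
rotvec options [array([-0.001,  0.   ,  0.676]), array([-0.000e+00, -1.000e-03, -2.465e+00])]
```

servo_tool:
  moves:
    - [0, 0, 0, 0, 0, 0.08]
    - [0, 0, 0, 0, 0, 0.09]
    - [0, 0, 0, 0, 0, 0.09]
    - [0, 0, 0, 0, 0, 0.09]
    - [0, 0, 0, 0, 0, 0.09]
    - [0, 0, 0, 0, 0, 0.08]
    - [0, 0, 0, 0, 0, 0.05]
    - [0, 0, 0, 0, 0, 0]

```text
clock: 12.6
tool_pos: [598.2, 25.3, 70.9]
ee_rot: [0.911, -0.413, 0.0, -0.001]
force: [-0.1, 0.0, -1.7]
finger_gap: 0.157
```

```bash
python3 - <<'E'
from h import *
rel([598.1,24.4,71],0.259-np.pi/2-1.2)
E
```

```text
tcp [598.2  25.3  70.9] q [ 0.31  0.5  -0.26 -0.   -0.82  0.41] F [-0.1  0.  -1.7] T [-0.02  0.02  0.01] gap 0.157 t 12.6
axes x [ 0.659 -0.752  0.   ] y [-0.752 -0.659 -0.002] z [ 0.0014  0.0012 -1.    ]
shift(tool,mm) [ 0.6  0.7 -0.1]
rotvec options [array([-0.002,  0.   ,  0.089]), array([-0.000e+00, -3.000e-03, -3.052e+00])]
```

servo_tool:
  moves:
    - [0, 0, 0, 0, 0, 0.05]
    - [0, 0, 0, 0, 0, 0.04]
    - [0, 0, 0, 0, 0, 0]
    - [0, 0, 0, 0, 0, 0]

```text
clock: 12.93
tool_pos: [598.3, 25.4, 70.9]
ee_rot: [0.892, -0.451, 0.0, -0.001]
force: [-0.5, -0.1, -0.7]
finger_gap: 0.158
```

```bash
python3 - <<'E'
from h import *
rel([598.1,24.4,71],0.259-np.pi/2-1.2)
p,d,c=cap('wrist','wrist3'); W=cloud(c,d)
# pins / foot view
r=np.hypot(W[...,0]-598.1,W[...,1]-24.4)
m=(W[...,2]>97)&(W[...,2]<107)&(r<28)&(d>0)
q=W[m][:,:2].astype(np.float32); print('bar pts',m.sum(), cv2.minAreaRect(q) if m.sum()>20 else '')
E
```

```text
tcp [598.3  25.4  70.9] q [ 0.31  0.5  -0.26 -0.   -0.82  0.32] F [-0.5 -0.1 -0.7] T [-0.05 -0.03  0.13] gap 0.158 t 12.9333
axes x [ 0.593 -0.805 -0.   ] y [-0.805 -0.593 -0.002] z [ 0.0013  0.0012 -1.    ]
shift(tool,mm) [ 0.7  0.7 -0.1]
rotvec options [array([-0.002,  0.   ,  0.005]), array([-0.000e+00, -3.000e-03, -3.137e+00])]
bar pts 6119 ((598.6100463867188, 23.919584274291992), (37.635032653808594, 40.84912872314453), 77.41398620605469)
```

View pics/wrist3.png

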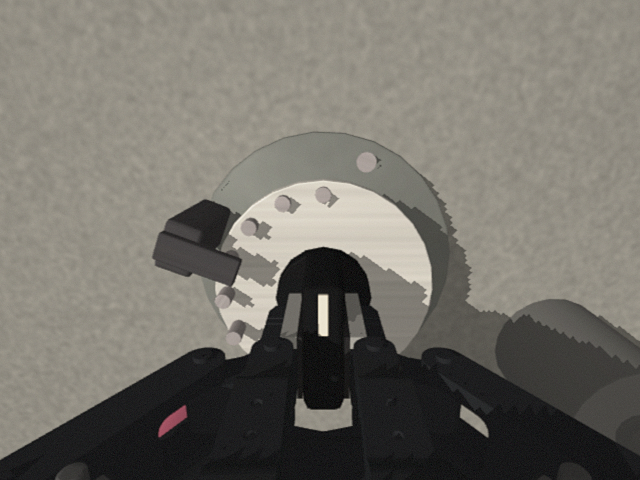

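The wrist view shows three pins past the finger at (323,195), (283,203) and (250,228). The fourth is hidden under the finger at (225,250), and two are still to come at (224,297) and (235,335). That is the third stop. The white line is square in the jaws, and 0.13 N m is the torque expected at a stop. One numeric check of the cover and the untouched things, then I'll hand in.

```bash
python3 - <<'E'
from h import *
p,d,c=cap('side','side9'); W=cloud(c,d)
m=(np.hypot(W[...,0]-453,W[...,1]+11)<40)&(W[...,2]>90)&(W[...,2]<102)&(d>0); print('cover cap',m.sum(),W[m].mean(0).round(1) if m.any() else '')
p0=np.load('pics/side0.npz')['p'].astype(int)
for k,(a,b,e,f) in dict(pink=(315,180,332,222),ba=(228,118,260,184),bb=(318,108,345,172),tub=(380,400,450,465)).items():
    print(k,'mean pixel change',abs(p[b:f,a:e].astype(int)-p0[b:f,a:e]).mean().round(1))
s=sense(); y=R.from_quat(s['ee_rot']).as_matrix()[:,0]; print('turn',0.259-np.arctan2(y[1],y[0]),s['ft_torque'].round(2),s['clock'])
print(job_done())
E
```

```text
cover cap 84 [454.7 -13.6  97.2]
pink mean pixel change 18.7
ba mean pixel change 6.9
bb mean pixel change 39.4
tub mean pixel change 8.5
turn 1.1957415648884806 [-0.14 -0.03  0.13] 13.0333
the job is handed in; nothing more can be done
None
```

View pics/side9.png

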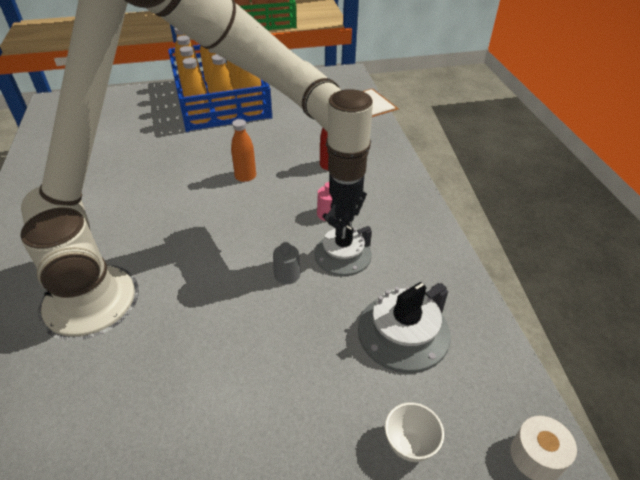

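I lifted the dust cover off, stood it mouth down on the bench, turned the knob clockwise to the third stop, and handed the job in at 13 s with the knob still held.

- **Cover:** it stands at about (454, −12), roughly 150 mm from the stop's axis. Its top measured about 97 mm above the bench, which matches an upright cover.
- **Knob:** the jaws had turned 1.196 rad, against 1.2 for the third stop. The wrist moment was 0.13 N m, about what is expected at a stop. The wrist picture showed three pins past the finger, the fourth hidden under it and two still to come.
- **Bottles and tub:** the last side picture shows both bottles and the tub where they were. My pixel comparison flagged large changes at the red bottle (39) and the pink cover (19). The picture puts this down to the arm standing in front of them. It hides most of the red bottle, so I saw only part of it in place.
- **Force:** setting the cover down briefly reached about 39 N at the wrist through the held cover, well under the 120 N wrist limit.

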